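Start the battery charging on the shed bench

ROBOT

A 6-joint arm with a two-finger parallel gripper is mounted at the origin on the work surface. World frame = base frame: x ahead of the robot, y to its left, z up, the work surface at z = 0. Lengths are in mm, angles in rad, forces in N, time in s.
With the tool pointing down it reaches from about 425 to 950 mm from the base axis. Payload 3.5 kg.
Tool frame: the origin (TCP) lies between the finger pads; the fingertips stand 11 mm ahead of it and the grasp point (between the pads) lies 8 mm behind it; z points along the fingers, y is the line along which they close (so a half turn about z gives the same grasp; the last joint's range is limited). The gripper opens to 85 mm and grips with 20 to 120 N. Pads are 22 mm wide; open, the fingers measure 114 mm over their backs; the gripper's body (76 mm by 85 mm) begins 54 mm behind the grasp point. The pads swing forward as they close: fully open they stand 13 mm farther back than shut.
Start: joints at [1, 0.286, 1.577, -0, 1.279, -0.15], TCP at [275.694, 616.116, 242.325] pointing down, gripper open.
Joint ranges: [-2.77, 2.77], [-0.9, 2.22], [0.21, 2.48], [-1.53, 4.67], [0.24, 2.81], [-2.84, 2.84]. Speed limits (rad/s): [2.79, 2.79, 3.14, 3.14, 3.14, 3.14].

INTERFACE

Orientations are given as a unit quaternion [x, y, z, w].
In Python, from bench import manip gives the robot as it stands.
- The arm moves only by the tool send_rows, never from a script. Its argument "targets" is a list of rows, each an object of numbers: "hand": the finger opening in mm, from 0 to 85.4; "x", "y", "z": the shift along the tool's x, y, z as a fraction of full scale; "roll": the turn about the tool's z as a fraction of full scale. In form: [{"hand": .., "x": .., "y": .., "z": .., "roll": ..}, ...]. A call has 1 to 8 rows; each row is the pose to reach, as a shift and turn from the pose commanded when the call began, along the tool's axes at that moment, turning the shorter way round; what a row does not reach only later rows make up. Full scale, the value 1, is 1 m for a shift and pi rad for a turn. A row lasts 1/12 s, in which the tool goes at most 41.7 mm and 7.16 degrees, less where a joint would pass 70% of its speed; a pose out of reach is approached as far as the arm can. A call with a number of a shift or a turn outside -1 to 1 is refused whole. A call with a gripper value outside its range is refused whole. The fingers move at their own pace and stop on an object; the grip force is fixed at half the most. Time passes only in rows, so rows that repeat a pose let the fingers close. It gives the time, the measured TCP pose, the force, the opening and the grip force at its end, in the units of the state.
- manip.read_state(): the state, without advancing time (a new reading comes with each control period).
- manip.capture(name): name is "side" or "top"; returns a dict with "frame" (384x512x3 uint8, red, green, blue), "range_z" (384x512 float32, mm along the optical axis (not along the pixel's ray), 0 where there is no reading), "fx", "fy", "cx", "cy" (pixels), "cam_to_world" (4x4, takes a point from camera to world coordinates). Camera axes: x right, y down, z forward; pixel columns grow to the right and rows downward; lengths in mm; the calibration is good to about 2 mm. A picture is of the moment at which its call begins.
- manip.hand_in(): hands the job in; it is judged then, once.
The state is a dict: "t": time; "qpos": joint angles; "qd": joint speeds; "joint_torque": joint torques, N m; "ee_pos": TCP position; "orientation": TCP orientation; "ft_force": force on the tool from outside, world axes, zero at the start; "moment": the same for the moment, N m; "width": finger opening in mm; "grip_force": force on a finger pad.
Only numpy, scipy, OpenCV 4.12 (cv2) and the standard library are available. Lean on these libraries where they do the work, as an engineer would, in place of code of your own. Each camera call takes 0.05 s, during which the arm holds its last target. There are 200 camera calls.

TASK

Set the battery charging: first switch on the power block with the four sockets by pressing the raised end of its rocker fully down, then switch on the flat blower by pressing its wide bar fully in, and last press fully in the round charger key in front of the bay where the battery pack stands. Only press: leave the other key up, and do not shift, lift or carry anything on the bench.

Things in the scene. Friction and masses are not known exactly. Their poses are not given: they have to be found in the camera images.
- power_block: loose black power block, 240 x 62 x 44 mm (its x, y, z), top face 44 mm above the bench, with four round sockets in a row along its x axis and one white rocker near its -x end, 85 mm from the middle. It stands free on rubber feet, about 0.7 kg, any yaw within 0.35 rad. Origin at the centre of its underside.
- rocker (a joint): rocker of the power block: 0 rad off (the start), 0.36 rad fully on. It tips about a line along the block's y, 2 mm above the block's top. Two wings, each 24 long x 26 mm wide. Off, the wing towards the block's -x end (the end without sockets) rises outward by 0.36 rad; pressing it down until it lies level switches on. About 4 N at its outer end; no spring, stays where left.
- rocker_press (a point): point on the upper face of the rocker's raised wing, 15 mm out from the tipping line. It moves with the rocker: about 55 mm above the bench when off, 50 mm when on (the wing then lies level, 6 mm above the block's top); the wing's outer end comes down about 8 mm. Its axes are tilted with the wing.
- blower: loose flat grey blower, 170 x 150 x 64 mm (its x, y, z), top face 64 mm above the bench, with a round grille (114 mm) on top and one wide bar 62 mm from its middle towards its -x side. It stands free on rubber feet, about 0.85 kg. Origin at the centre of its underside.
- bar (a joint): push bar of the blower: 0 m off (up), 0.006 m fully pressed in. Moves straight down, takes about 3 N, has no spring and stays down.
- bar_top (a point): centre of the bar's upper face; the bar is 22 mm (the blower's x) by 60 mm (y) and stands 10 mm proud of the blower's top when off, 4 mm when on.
- charger: loose black charger, 170 x 180 x 50 mm (its x, y, z). Two bays side by side on its top, centres at x = +35 mm, y = +43 mm (left) and -43 mm (right) in its frame; in front of each, at x = -56 mm, a round key. One bay holds the battery pack, the other a flat dust cover. Free on rubber feet, about 0.9 kg. Origin at the centre of its underside.
- key_left (a joint): round key in front of the charger's left bay (its +y side): 0 m up, 0.006 m fully pressed. Moves straight down, takes about 3 N, has no spring and stays down.
- key_right (a joint): the same for the right bay (the charger's -y side).
- key_left_top (a point): centre of the left key's upper face; the key is 24 mm across and stands 10 mm proud of the charger's top when up, 4 mm when pressed.
- key_right_top (a point): centre of the right key's upper face, same sizes.
- battery: loose grey battery pack, 74 x 64 x 48 mm, standing in one of the charger's two bays (left or right differs from run to run); its top is 98 mm above the bench. Origin at the centre of its underside.
- dust_cover: loose flat dark rubber cover, 74 x 64 x 12 mm, lying in the charger's other, empty bay. Origin at the centre of its underside.
- tape: bystander: tape measure, 66 x 36 x 62 mm, standing beside the power block. Origin at the centre of its underside.
- jar: bystander: clear jar with a steel cap, 64 mm across, 85 mm tall, behind the blower. Origin at the centre of its underside.
- driver: bystander: screwdriver 170 mm long lying in front of the charger. Origin on its underside, part-way along its length.
- mug: bystander: white mug, 76 mm across, 90 mm tall, behind the charger. Origin at the centre of its underside.
- spool: bystander: wooden spool, 60 mm across, 50 mm tall, in front of the blower. Origin at the centre of its underside.
- oiler: bystander: white bottle, 52 mm across, 130 mm tall, beside the power block. Origin at the centre of its underside.
Mind the look-alikes: they are no part of the job. Of the things that look like the power_block, take the one that is farthest to the robot's left at the start.

How it is judged (in metres and radians):
On the way, in this order (a step that is already met when the one before it is completed fails the run):
1. the power block's rocker is on (value of joint rocker above 0.3 rad), for 0.1 s.
2. the blower's bar is pressed in (value of joint bar above 0.0045 m), for 0.1 s.
3. the key of the battery's bay is pressed in (((y of battery in the frame of charger above 0 m and value of joint key_left above 0.0045 m and value of joint key_right below 0.002 m) or (not (y of battery in the frame of charger above 0 m) and value of joint key_right above 0.0045 m and value of joint key_left below 0.002 m))), for 0.1 s.
At the end, for the whole second after the job is handed in: The rocker is on (over 0.30 of 0.36 rad), the bar is in and the key of the battery's bay is in (each over 4.5 of 6 mm), the other key is up (under 2 mm); power block, blower, charger, battery pack and dust cover are at rest within 20 mm of where they stood, the bystanders within 30 mm (value of joint rocker above 0.3 rad and value of joint bar above 0.0045 m and ((y of battery in the frame of charger above 0 m and value of joint key_left above 0.0045 m and value of joint key_right below 0.002 m) or (not (y of battery in the frame of charger above 0 m) and value of joint key_right above 0.0045 m and value of joint key_left below 0.002 m)) and distance of each of power_block, blower, charger, battery, dust_cover from where it was at the start of the episode below 0.02 m and distance of each of tape, jar, driver, mug, spool, oiler from where it was at the start of the episode below 0.03 m and linear speed of each of power_block, blower, charger, battery, dust_cover below 0.01 m/s); the robot touches nothing.
It fails at once if the blower was switched on before the power block (value of joint bar above 0.003 m and value of joint rocker below 0.2 rad).
It fails at once if a charger key was pressed before the blower ran (value of joint any of key_left, key_right above 0.003 m and value of joint bar below 0.003 m).
It fails at once if the key of the empty bay was pressed ((y of battery in the frame of charger above 0 m and value of joint key_right above 0.003 m) or (not (y of battery in the frame of charger above 0 m) and value of joint key_left above 0.003 m)).
It fails at once if the power block, blower, charger, battery pack or dust cover was shifted, lifted or carried more than 25 mm (distance of any of power_block, blower, charger, battery, dust_cover from where it was at the start of the episode above 0.025 m).
It fails at once if a bystander was shifted, lifted or carried more than 35 mm (distance of any of tape, jar, driver, mug, spool, oiler from where it was at the start of the episode above 0.035 m).
It also fails if it takes over 62 s, if anything falls off the work surface, if the arm or the gripper's body presses on something with over 40 N, if the wrist force passes 120 N, or if a joint passes its speed limit or range.

## Working session

There is one attempt and no reset: what is moved stays moved. The work goes in short steps, Python scripts to look and compute and a tool call to move; the robot and the scene stay as the last step left them, time stands still between calls to the robot, and variables do not carry over. Pictures are saved under pics/ and viewed, at most 10 in all, crops included, and the job is handed in when it is done.

Besides the shell and the picture viewer there is one more tool, called after "Emit:" in YAML: its name, and indented under it one key for each argument. send_rows: Moves the arm, as the interface text tells. Its arguments: {"type":"object","properties":{"targets":{"type":"array","items":{"type":"object","properties":{"hand":{"type":"number"},"x":{"type":"number"},"y":{"type":"number"},"z":{"type":"number"},"roll":{"type":"number"}}}}},"required":["targets"]}

```bash
mkdir -p pics; cat > h.py <<'E'
import numpy as np,cv2
from bench import manip
def cap(n):
    c=manip.capture(n); np.savez('pics/%s.npz'%n,**{k:np.array(v) for k,v in c.items()}); return c
def world(c,pts):
    T=np.array(c['cam_to_world']);o=[]
    for u,v in pts:
        z=float(c['range_z'][int(v),int(u)])
        p=T@[(u-c['cx'])/c['fx']*z,(v-c['cy'])/c['fy']*z,z,1]; o.append(p[:3])
    return np.array(o)
E
python3 - <<'E'
from h import *
for n in('top','side'):
    c=cap(n); cv2.imwrite(f'pics/{n}1.png',cv2.resize(c['frame'][:,:,::-1],(800,600),interpolation=cv2.INTER_CUBIC))
    print(n,c['fx'],c['cx'],c['cy'],np.round(c['cam_to_world'],3).tolist())
s=manip.read_state();print(s)
E
```

```text
top 412.05330583231495 256.6745530172682 194.42583820772677 [[0.031, -0.977, 0.211, 235.705], [-1.0, -0.031, 0.006, -7.135], [0.0, -0.211, -0.978, 1314.074], [0.0, 0.0, 0.0, 1.0]]
side 461.2757978815842 251.99133295990168 192.8238478564736 [[-0.998, -0.037, 0.048, 448.028], [-0.059, 0.78, -0.623, 730.668], [-0.015, -0.624, -0.781, 995.21], [0.0, 0.0, 0.0, 1.0]]
{'t': 0.1, 'qpos': array([ 9.99980576e-01,  2.87103556e-01,  1.57805859e+00, -3.44251326e-06,
        1.27859607e+00, -1.49977110e-01]), 'qd': array([-0.00133177, -0.00078834, -0.00275086, -0.00086428, -0.0016739 ,
        0.00017759]), 'joint_torque': array([ 2.71069357e-04, -4.07297122e+01, -2.93696809e+01, -1.71072638e-04,
        3.42193249e-03,  1.33848243e-05]), 'ee_pos': array([275.39724964, 615.62768322, 241.05266366]), 'orientation': array([ 2.08869381e-01,  9.77942948e-01, -1.01380072e-03, -3.80295509e-04]), 'ft_force': array([ 0.3283426 , -0.07133555, -0.50867521]), 'moment': array([ 0.02617555,  0.0660327 , -0.02423656]), 'grip_force': 0.0, 'width': 85.9140050205605}
```

View pics/top1.png

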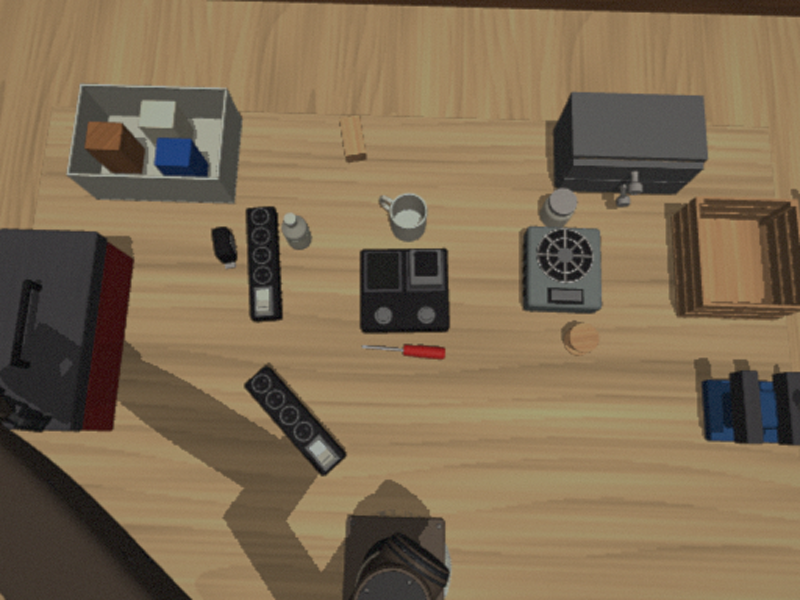

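View pics/side1.png

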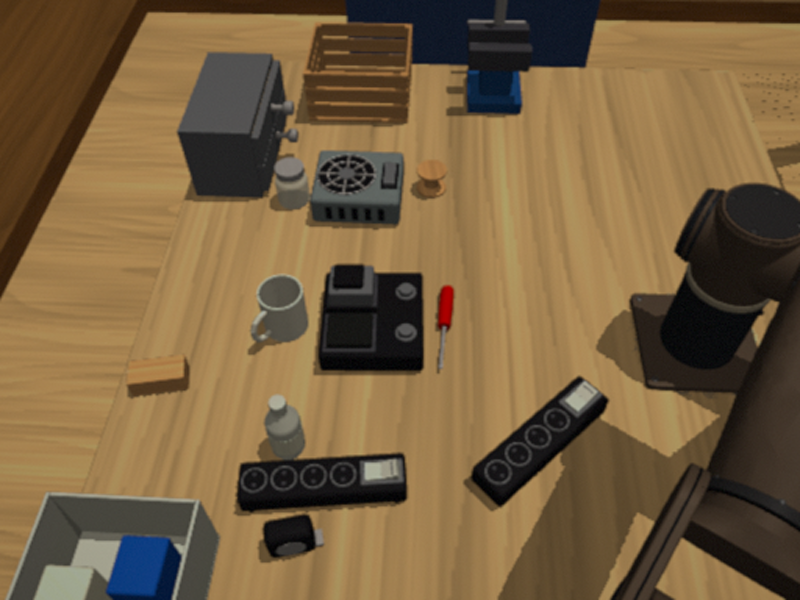

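The top view shows the left-most power block at (264,264), with its rocker at (262,300). The charger is at (404,290): the battery is in the right bay at (427,267), so its key is the right one at (427,314). The blower is at (562,268), with its bar at (566,296). The second block at (295,420) is the look-alike.

```bash
python3 - <<'E'
from h import *
for n in('top','side'):
    c=dict(np.load(f'pics/{n}.npz'))
    v,u=np.mgrid[:384,:512]; z=c['range_z']
    P=np.stack([(u-c['cx'])/c['fx']*z,(v-c['cy'])/c['fy']*z,z,np.ones_like(z)],-1)@c['cam_to_world'].T
    P=P[...,:3]; np.save(f'pics/P{n}.npy',P)
    pts={'top':dict(rock=(262,300),rockout=(262,309),bar=(566,296),kR=(427,314),kL=(383,315),bat=(427,262)),
         'side':dict(rock=(381,470),rockout=(396,470),bar=(390,175),kR=(405,291),kL=(405,331),bat=(349,277))}[n]
    for k,(a,b) in pts.items(): print(n,k,np.round(P[int(b*.64),int(a*.64)],1))
    for k,(x0,x1,y0,y1,h0,h1) in dict(block=(520,800,220,340,38,50),blower=(500,800,-420,-180,58,69),charger=(500,720,-120,120,45,55)).items():
        m=(P[...,0]>x0)&(P[...,0]<x1)&(P[...,1]>y0)&(P[...,1]<y1)&(P[...,2]>h0)&(P[...,2]<h1)
        q=P[m]
        r=cv2.minAreaRect(q[:,:2].astype(np.float32)); print(n,k,m.sum(),np.round(q[:,2].mean(),1),[np.round(i,1) for i in r])
a=cv2.imread('pics/top1.png')
E
```

```text
top rock [507.5 283.5  47.7]
top rockout [489.9 280.5  55.3]
top bar [ 529.5 -322.9   76.8]
top kR [489.8 -50.2  59.8]
top kL [484.   36.6  59.3]
top bat [586.  -46.6  94.8]
top block 1036 44.1 [array([615.8, 272.7]), array([194.8, 102. ]), np.float64(6.4)]
top blower 2202 64.2 [array([ 647.4, -327.7]), array([157.9, 289.1]), np.float64(84.8)]
top charger 1130 49.9 [array([609.3,   0. ]), array([221. , 179.2]), np.float64(0.9)]
side rock [508.6 278.5  44.6]
side rockout [485.9 283.5  57.6]
side bar [ 532.  -313.8   71.4]
side kR [488.6 -39.6  59.2]
side kL [484.6  42.5  60. ]
side bat [580.7 -33.8  97.3]
side block 2218 43.5 [array([616.7, 276.1]), array([193.4, 101.4]), np.float64(6.2)]
side blower 1819 63.7 [array([ 653.6, -326.6]), array([160.5, 291.5]), np.float64(85.5)]
side charger 1439 49.4 [array([6.099e+02, 4.000e-01]), array([219.8, 182.5]), np.float64(0.4)]
```

```bash
python3 - <<'E'
from h import *
for n in('top','side'):
    P=np.load(f'pics/P{n}.npy'); f=np.load(f'pics/{n}.npz')['frame'].astype(int)
    def box(x0,x1,y0,y1,h0,h1): return (P[...,0]>x0)&(P[...,0]<x1)&(P[...,1]>y0)&(P[...,1]<y1)&(P[...,2]>h0)&(P[...,2]<h1)
    for k,m in dict(kR=box(465,515,-70,-20,56,64),kL=box(465,515,20,65,56,64),bar=box(505,555,-365,-280,70,80),
      rocker=box(460,545,255,310,40,70)&(f.min(-1)>100),blk=box(455,720,235,325,38,48)&(f.max(-1)<70),bl_edge=box(480,680,-420,-230,60,68),ch=box(450,660,-105,105,46,53)).items():
        q=P[m]; r=cv2.minAreaRect(q[:,:2].astype(np.float32))
        print(n,k,m.sum(),'mean',q.mean(0).round(1),[np.round(i,1) for i in r],'zmax',q[:,2].max().round(1))
c=[]
for n,(x,y) in dict(top=(168,180),side=(230,305)).items():
    c.append(cv2.resize(np.load(f'pics/{n}.npz')['frame'][y-40:y+40,x-50:x+50,::-1],(400,320),interpolation=cv2.INTER_CUBIC))
cv2.imwrite('pics/crop.png',np.hstack(c))
E
```

```text
top kR 47 mean [488.4 -46.7  59.4] [array([492.6, -43.8]), array([33.2, 28.6]), np.float64(66.6)] zmax 63.6
top kL 42 mean [483.5  37.2  59.8] [array([487.9,  39.4]), array([46.2, 21. ]), np.float64(27.8)] zmax 63.1
top bar 136 mean [ 531.5 -322.1   73.7] [array([ 534.7, -320.2]), array([64.8, 31.3]), np.float64(85.5)] zmax 78.7
top rocker 121 mean [507.1 280.2  52. ] [array([507.8, 280.2]), array([51.4, 25.5]), np.float64(6.4)] zmax 64.9
top blk 986 mean [598.9 288.6  43.7] [array([590. , 288.6]), array([239.1,  60.1]), np.float64(6.9)] zmax 48.0
top bl_edge 1857 mean [ 594.1 -322.9   64.3] [array([ 592.6, -323.5]), array([148.5, 168.6]), np.float64(89.6)] zmax 68.0
top ch 1497 mean [520.3  -2.   49.7] [array([558.2,  -2.1]), array([204.6, 178.8]), np.float64(2.6)] zmax 53.0
side kR 54 mean [488.6 -46.   59.1] [array([489. , -46.8]), array([24. , 22.6]), np.float64(51.3)] zmax 63.9
side kL 59 mean [484.9  40.2  59.2] [array([484.8,  40. ]), array([20.3, 22.3]), np.float64(2.5)] zmax 62.9
side bar 93 mean [ 533.2 -319.1   73.3] [array([ 533.8, -320.3]), array([20.9, 58.5]), np.float64(3.2)] zmax 77.6
side rocker 239 mean [507.9 282.4  51.3] [array([507.3, 281.1]), array([46.8, 28.7]), np.float64(5.9)] zmax 59.1
side blk 2063 mean [602.2 295.6  43.4] [array([590.8, 293.7]), array([237. ,  60.9]), np.float64(6.3)] zmax 48.0
side bl_edge 1543 mean [ 597.6 -316.2   63.9] [array([ 594.8, -320.7]), array([152., 167.]), np.float64(89.5)] zmax 68.0
side ch 1904 mean [521.5  11.   49.4] [array([558.6,   1.6]), array([199.8, 180.8]), np.float64(3.4)] zmax 53.0
```

View pics/crop.png

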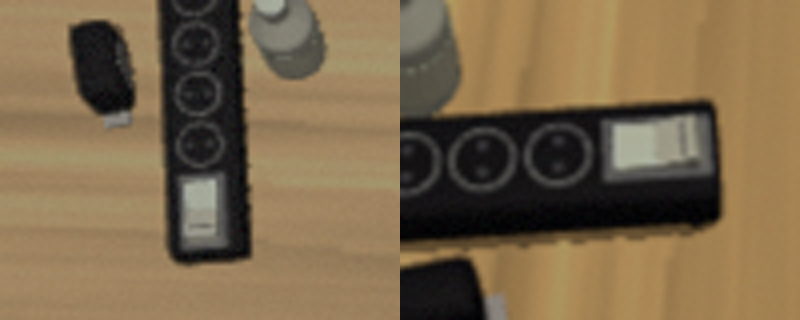

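The rocker sits at about (507,281), with the tipping line across the block and the raised wing towards the robot. The block's yaw is about 6.5°. The press point is about (488,279).

Emit:
send_rows:
  targets:
    - {"hand": 0,"x": -0.331,"y": -0.221,"z": 0,"roll": -0.17}
    - {"hand": 0,"x": -0.331,"y": -0.221,"z": 0,"roll": -0.17}
    - {"hand": 0,"x": -0.331,"y": -0.221,"z": 0,"roll": -0.17}
    - {"hand": 0,"x": -0.331,"y": -0.221,"z": 0,"roll": -0.17}
    - {"hand": 0,"x": -0.331,"y": -0.221,"z": 0,"roll": -0.17}
    - {"hand": 0,"x": -0.331,"y": -0.221,"z": 0,"roll": -0.17}
    - {"hand": 0,"x": -0.331,"y": -0.221,"z": 0,"roll": -0.17}
    - {"hand": 0,"x": -0.331,"y": -0.221,"z": 0,"roll": -0.17}

```text
t: 0.77
ee_pos: [451.3, 335.6, 241.9]
orientation: [-0.057, 0.998, -0.0, -0.0]
ft_force: [0.6, -0.2, -0.4]
width: 0.0
grip_force: 0.0
```

```bash
cat >> h.py <<'E'
from scipy.spatial.transform import Rotation as Ro
def go(x,y,z,s=None):
    s=s or manip.read_state(); R=Ro.from_quat(s['orientation'])
    d=R.inv().apply(np.array([x,y,z])-s['ee_pos'])/1000
    print('t',s['t'],'pos',s['ee_pos'].round(1),'toolx deg',np.degrees(np.arctan2(*R.as_matrix()[1::-1,0])).round(1),'tilt',R.as_matrix()[:,2].round(3),'F',s['ft_force'].round(1),'w',s['width'].round(1),'-> d',d.round(4))
E
python3 -c "
from h import *
go(488,279,100)"
```

```text
Traceback (most recent call last):
  File "h.py", line 15, in go
    print('t',s['t'],'pos',s['ee_pos'].round(1),'toolx deg',np.degrees(np.arctan2(*R.as_matrix()[1::-1,0])).round(1),'tilt',R.as_matrix()[:,2].round(3),'F',s['ft_force'].round(1),'w',s['width'].round(1),'-> d',d.round(4))
                                                                                                                                                                                       ^^^^^^^^^^^^^^^^
AttributeError: 'float' object has no attribute 'round'
```

Emit:
send_rows:
  targets:
    - {"hand": 0,"x": 0,"y": 0,"z": 0,"roll": 0}
    - {"hand": 0,"x": 0,"y": 0,"z": 0,"roll": 0}
    - {"hand": 0,"x": 0,"y": 0,"z": 0,"roll": 0}

```text
t: 1.02
ee_pos: [450.7, 337.5, 241.9]
orientation: [-0.056, 0.998, 0.0, -0.0]
ft_force: [-0.1, 0.4, -0.4]
width: 0.1
grip_force: 0.0
```

```bash
sed -i "s/s\['width'\].round(1)/round(float(s['width']),1)/" h.py
python3 -c "
from h import *
go(488,279,100)"
```

```text
t 1.0167 pos [450.7 337.5 241.9] toolx deg -173.6 tilt [-0.001  0.    -1.   ] F [-0.1  0.4 -0.4] w 0.1 -> d [-0.0307 -0.0624  0.1419]
```

Emit:
send_rows:
  targets:
    - {"hand": 0,"x": -0.031,"y": -0.062,"z": 0.04,"roll": 0}
    - {"hand": 0,"x": -0.031,"y": -0.062,"z": 0.08,"roll": 0}
    - {"hand": 0,"x": -0.031,"y": -0.062,"z": 0.12,"roll": 0}
    - {"hand": 0,"x": -0.031,"y": -0.062,"z": 0.15,"roll": 0}
    - {"hand": 0,"x": -0.031,"y": -0.062,"z": 0.155,"roll": 0}
    - {"hand": 0,"x": -0.031,"y": -0.062,"z": 0.155,"roll": 0}
    - {"hand": 0,"x": -0.031,"y": -0.062,"z": 0.155,"roll": 0}

```text
t: 1.6
ee_pos: [487.5, 280.6, 86.4]
orientation: [-0.058, 0.998, -0.0, -0.001]
ft_force: [0.0, 1.1, 0.9]
width: -0.5
grip_force: 0.0
```

```bash
python3 -c "
from h import *
go(488,279,60)
c=cap('side');f=c['frame'][240:360,150:330,::-1]
cv2.imwrite('pics/c2.png',cv2.resize(f,(800,533),interpolation=cv2.INTER_CUBIC))"
```

```text
t 1.6 pos [487.5 280.6  86.4] toolx deg -173.4 tilt [-0.002 -0.001 -1.   ] F [0.  1.1 0.9] w -0.5 -> d [-0.0004 -0.0016  0.0264]
```

View pics/c2.png

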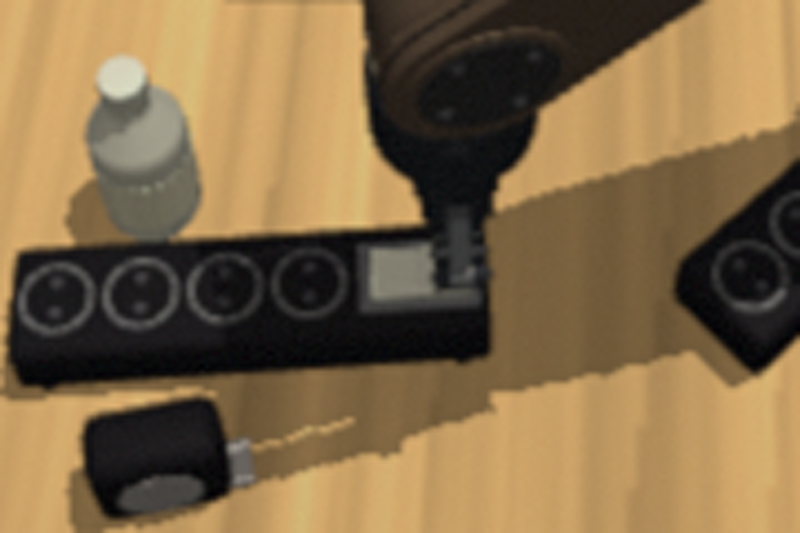

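The closed fingers, at (460,250) in the crop, stand above the raised wing, and the flat wing shows beside them at (400,270). I'll go down slowly.

Emit:
send_rows:
  targets:
    - {"hand": 0,"x": 0,"y": -0.001,"z": 0.008,"roll": 0}
    - {"hand": 0,"x": 0,"y": -0.001,"z": 0.014,"roll": 0}
    - {"hand": 0,"x": 0,"y": -0.001,"z": 0.017,"roll": 0}
    - {"hand": 0,"x": 0,"y": -0.001,"z": 0.019,"roll": 0}
    - {"hand": 0,"x": 0,"y": -0.001,"z": 0.021,"roll": 0}
    - {"hand": 0,"x": 0,"y": -0.001,"z": 0.022,"roll": 0}
    - {"hand": 0,"x": 0,"y": -0.001,"z": 0.023,"roll": 0}
    - {"hand": 0,"x": 0,"y": -0.001,"z": 0.023,"roll": 0}

```text
t: 2.32
ee_pos: [488.1, 278.5, 64.8]
orientation: [-0.057, 0.998, -0.0, -0.001]
ft_force: [-3.4, -0.8, 3.0]
width: -0.1
grip_force: 1.9
```

Emit:
send_rows:
  targets:
    - {"hand": 0,"x": 0,"y": 0,"z": 0.001,"roll": 0}
    - {"hand": 0,"x": 0,"y": 0,"z": 0.002,"roll": 0}
    - {"hand": 0,"x": 0,"y": 0,"z": 0.003,"roll": 0}
    - {"hand": 0,"x": 0,"y": 0,"z": 0.004,"roll": 0}
    - {"hand": 0,"x": 0,"y": 0,"z": 0.004,"roll": 0}

```text
t: 2.73
ee_pos: [488.7, 278.5, 60.9]
orientation: [-0.057, 0.998, -0.0, -0.001]
ft_force: [-6.2, -0.3, 8.3]
width: 0.1
grip_force: 4.2
```

Emit:
send_rows:
  targets:
    - {"hand": 0,"x": 0,"y": 0,"z": 0.001,"roll": 0}
    - {"hand": 0,"x": 0,"y": 0,"z": 0.001,"roll": 0}
    - {"hand": 0,"x": 0,"y": 0,"z": 0.001,"roll": 0}

```text
t: 2.98
ee_pos: [488.7, 278.5, 60.9]
orientation: [-0.057, 0.998, -0.0, -0.001]
ft_force: [-8.0, -2.3, 12.5]
width: 0.1
grip_force: 6.5
```

It stopped hard at 60.9, so the tip is at 50 mm, as expected for a level wing. Lifting.

Emit:
send_rows:
  targets:
    - {"hand": 0,"x": 0,"y": 0,"z": -0.02,"roll": 0}
    - {"hand": 0,"x": 0,"y": 0,"z": -0.06,"roll": 0}
    - {"hand": 0,"x": 0,"y": 0,"z": -0.1,"roll": 0}
    - {"hand": 0,"x": 0,"y": -0.04,"z": -0.13,"roll": 0}
    - {"hand": 0,"x": 0,"y": -0.08,"z": -0.13,"roll": 0}
    - {"hand": 0,"x": 0,"y": -0.12,"z": -0.13,"roll": 0}
    - {"hand": 0,"x": 0,"y": -0.16,"z": -0.13,"roll": 0}
    - {"hand": 0,"x": 0,"y": -0.16,"z": -0.13,"roll": 0}

```text
t: 3.65
ee_pos: [508.7, 113.7, 189.6]
orientation: [-0.054, 0.999, -0.002, 0.002]
ft_force: [1.0, 0.7, -0.2]
width: 0.3
grip_force: 0.0
```

```bash
python3 - <<'E'
from h import *
go(533,-320.5,150)
c=cap('side');f=c['frame'][240:360,150:330,::-1]
cv2.imwrite('pics/c3.png',cv2.resize(f,(800,533),interpolation=cv2.INTER_CUBIC))
v,u=np.mgrid[:384,:512]; z=c['range_z']
P=(np.stack([(u-c['cx'])/c['fx']*z,(v-c['cy'])/c['fy']*z,z,np.ones_like(z)],-1)@np.array(c['cam_to_world']).T)[...,:3]
for x in range(480,532,6):
    m=(abs(P[...,0]-x)<3)&(abs(P[...,1]-281.2-(x-506)*.113)<9)&(P[...,2]>35); print(x,m.sum(),P[m][:,2].mean().round(1))
E
```

```text
t 3.65 pos [508.7 113.7 189.6] toolx deg -173.8 tilt [ 0.004 -0.003 -1.   ] F [ 1.   0.7 -0.2] w 0.3 -> d [ 0.0226 -0.4341  0.041 ]
480 20 44.3
486 21 49.2
492 18 49.1
498 19 49.6
504 24 49.2
510 19 51.2
516 22 52.8
522 19 55.0
528 21 55.6
```

View pics/c3.png

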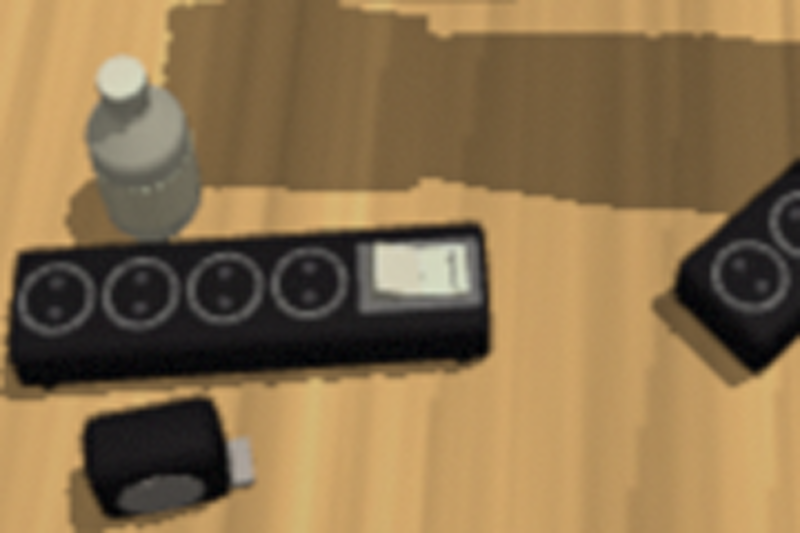

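The rocker's outer wing now lies level at 49 mm, the other wing has risen, and the block hasn't moved: step 1 is done. Next is the bar.

Emit:
send_rows:
  targets:
    - {"hand": 0,"x": 0.023,"y": -0.434,"z": 0,"roll": 0.035}
    - {"hand": 0,"x": 0.023,"y": -0.434,"z": 0,"roll": 0.035}
    - {"hand": 0,"x": 0.023,"y": -0.434,"z": 0,"roll": 0.035}
    - {"hand": 0,"x": 0.023,"y": -0.434,"z": 0,"roll": 0.035}
    - {"hand": 0,"x": 0.023,"y": -0.434,"z": 0,"roll": 0.035}
    - {"hand": 0,"x": 0.023,"y": -0.434,"z": 0,"roll": 0.035}
    - {"hand": 0,"x": 0.023,"y": -0.434,"z": 0,"roll": 0.035}
    - {"hand": 0,"x": 0.023,"y": -0.434,"z": 0,"roll": 0.035}

```text
t: 4.37
ee_pos: [527.6, -214.8, 188.9]
orientation: [-0.002, 1.0, -0.0, 0.001]
ft_force: [1.2, 0.3, -0.6]
width: 0.2
grip_force: 0.0
```

Emit:
send_rows:
  targets:
    - {"hand": 0,"x": 0,"y": 0,"z": 0,"roll": 0}
    - {"hand": 0,"x": 0,"y": 0,"z": 0,"roll": 0}

```text
t: 4.53
ee_pos: [527.5, -214.9, 188.7]
orientation: [-0.0, 1.0, -0.0, 0.0]
ft_force: [-0.2, 0.6, -0.2]
width: 0.0
grip_force: 0.0
```

```bash
python3 -c "
from h import *
go(533,-320.5,105)"
```

```text
t 4.5333 pos [ 527.5 -214.9  188.7] toolx deg -180.0 tilt [ 0.001 -0.    -1.   ] F [-0.2  0.6 -0.2] w 0.0 -> d [-0.0055 -0.1056  0.0837]
```

Emit:
send_rows:
  targets:
    - {"hand": 0,"x": -0.005,"y": -0.04,"z": 0,"roll": 0}
    - {"hand": 0,"x": -0.005,"y": -0.08,"z": 0,"roll": 0}
    - {"hand": 0,"x": -0.005,"y": -0.105,"z": 0.03,"roll": 0}
    - {"hand": 0,"x": -0.005,"y": -0.105,"z": 0.06,"roll": 0}
    - {"hand": 0,"x": -0.005,"y": -0.105,"z": 0.085,"roll": 0}
    - {"hand": 0,"x": -0.005,"y": -0.105,"z": 0.09,"roll": 0}
    - {"hand": 0,"x": -0.005,"y": -0.105,"z": 0.095,"roll": 0}
    - {"hand": 0,"x": -0.005,"y": -0.105,"z": 0.095,"roll": 0}

```text
t: 5.2
ee_pos: [532.9, -316.8, 94.1]
orientation: [-0.003, 1.0, 0.0, -0.0]
ft_force: [-0.6, 0.3, 0.4]
width: -0.0
grip_force: 0.0
```

Emit:
send_rows:
  targets:
    - {"hand": 0,"x": 0,"y": 0,"z": 0.003,"roll": 0}
    - {"hand": 0,"x": 0,"y": 0,"z": 0.006,"roll": 0}
    - {"hand": 0,"x": 0,"y": 0,"z": 0.009,"roll": 0}
    - {"hand": 0,"x": 0,"y": 0,"z": 0.011,"roll": 0}
    - {"hand": 0,"x": 0,"y": 0,"z": 0.013,"roll": 0}
    - {"hand": 0,"x": 0,"y": 0,"z": 0.014,"roll": 0}
    - {"hand": 0,"x": 0,"y": 0,"z": 0.014,"roll": 0}

```text
t: 5.78
ee_pos: [533.0, -318.4, 80.9]
orientation: [-0.002, 1.0, -0.0, 0.001]
ft_force: [1.9, 1.4, 2.4]
width: -0.2
grip_force: 1.1
```

Contact was at about 85 and the bottom should be at about 79.

Emit:
send_rows:
  targets:
    - {"hand": 0,"x": 0,"y": 0,"z": 0.001,"roll": 0}
    - {"hand": 0,"x": 0,"y": 0,"z": 0.002,"roll": 0}
    - {"hand": 0,"x": 0,"y": 0,"z": 0.003,"roll": 0}
    - {"hand": 0,"x": 0,"y": 0,"z": 0.003,"roll": 0}

```text
t: 6.12
ee_pos: [533.0, -318.5, 79.0]
orientation: [-0.002, 1.0, -0.0, 0.0]
ft_force: [0.3, 3.4, 7.6]
width: -0.2
grip_force: 4.2
```

Emit:
send_rows:
  targets:
    - {"hand": 0,"x": 0,"y": 0,"z": 0.001,"roll": 0}
    - {"hand": 0,"x": 0,"y": 0,"z": 0.001,"roll": 0}
    - {"hand": 0,"x": 0,"y": 0,"z": 0.001,"roll": 0}

```text
t: 6.37
ee_pos: [533.0, -318.5, 78.9]
orientation: [-0.002, 1.0, -0.0, 0.0]
ft_force: [-2.0, 3.5, 11.6]
width: 0.2
grip_force: 6.1
```

Emit:
send_rows:
  targets:
    - {"hand": 0,"x": 0,"y": 0,"z": -0.02,"roll": 0}
    - {"hand": 0,"x": 0,"y": 0,"z": -0.06,"roll": 0}
    - {"hand": 0,"x": 0.01,"y": 0.03,"z": -0.09,"roll": 0}
    - {"hand": 0,"x": 0.02,"y": 0.07,"z": -0.09,"roll": 0}
    - {"hand": 0,"x": 0.03,"y": 0.11,"z": -0.09,"roll": 0}
    - {"hand": 0,"x": 0.04,"y": 0.15,"z": -0.09,"roll": 0}
    - {"hand": 0,"x": 0.044,"y": 0.19,"z": -0.09,"roll": 0}
    - {"hand": 0,"x": 0.044,"y": 0.19,"z": -0.09,"roll": 0}

```text
t: 7.03
ee_pos: [485.0, -122.6, 164.7]
orientation: [-0.004, 1.0, 0.002, -0.002]
ft_force: [-0.1, -0.0, 0.3]
width: 0.1
grip_force: 0.0
```

```bash
python3 - <<'E'
from h import *
c=cap('side')
v,u=np.mgrid[:384,:512]; z=c['range_z']
P=(np.stack([(u-c['cx'])/c['fx']*z,(v-c['cy'])/c['fy']*z,z,np.ones_like(z)],-1)@np.array(c['cam_to_world']).T)[...,:3]
P0=np.load('pics/Pside.npy')
def st(b,p):
    x0,x1,y0,y1,h0,h1=b; m=(p[...,0]>x0)&(p[...,0]<x1)&(p[...,1]>y0)&(p[...,1]<y1)&(p[...,2]>h0)&(p[...,2]<h1); q=p[m]
    print(m.sum(),q.mean(0).round(1))
for b in [(527,540,-340,-300,60,90),(480,497,-55,-38,50,70)]: st(b,P0);st(b,P)
go(488.5,-45.8,85)
cv2.imwrite('pics/s4.png',cv2.resize(c['frame'][60:260,170:330,::-1],(480,600),interpolation=cv2.INTER_CUBIC))
E
```

```text
41 [ 533.6 -319.5   73.4]
36 [ 534.  -321.1   67.6]
33 [487.9 -44.6  58.9]
36 [488.1 -45.6  58.9]
t 7.0833 pos [ 486.1 -125.3  165.2] toolx deg -179.5 tilt [-0.003  0.001 -1.   ] F [ 0.4  0.3 -0.7] w -0.0 -> d [-0.0032  0.0794  0.0802]
```

View pics/s4.png

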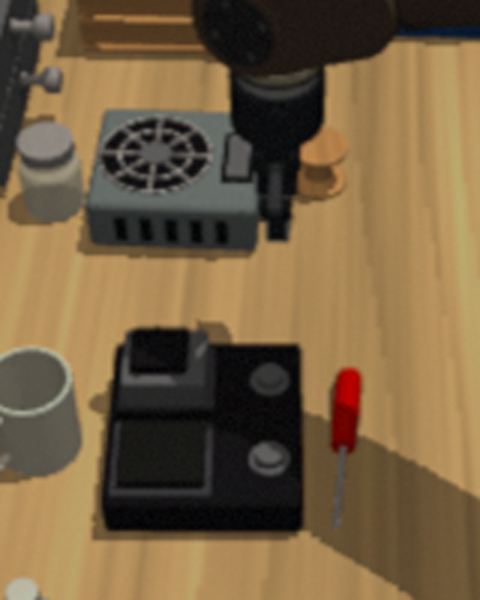

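The bar has gone down from 73.4 to 67.6 mm. The battery stands in the far (y<0) bay at (165,365), and its key at (270,380) is at about (488.5,-46). Pressing it now.

Emit:
send_rows:
  targets:
    - {"hand": 0,"x": -0.003,"y": 0.04,"z": 0,"roll": 0}
    - {"hand": 0,"x": -0.003,"y": 0.079,"z": 0.02,"roll": 0}
    - {"hand": 0,"x": -0.003,"y": 0.079,"z": 0.05,"roll": 0}
    - {"hand": 0,"x": -0.003,"y": 0.079,"z": 0.075,"roll": 0}
    - {"hand": 0,"x": -0.003,"y": 0.079,"z": 0.084,"roll": 0}
    - {"hand": 0,"x": -0.003,"y": 0.079,"z": 0.084,"roll": 0}
    - {"hand": 0,"x": -0.003,"y": 0.079,"z": 0.084,"roll": 0}

```text
t: 7.67
ee_pos: [490.7, -50.3, 82.4]
orientation: [-0.001, 1.0, -0.0, -0.0]
ft_force: [0.1, -0.2, -0.1]
width: -0.2
grip_force: 0.0
```

Emit:
send_rows:
  targets:
    - {"hand": 0,"x": 0,"y": 0,"z": 0.004,"roll": 0}
    - {"hand": 0,"x": 0,"y": 0,"z": 0.007,"roll": 0}
    - {"hand": 0,"x": 0,"y": 0,"z": 0.01,"roll": 0}
    - {"hand": 0,"x": 0,"y": 0,"z": 0.012,"roll": 0}
    - {"hand": 0,"x": 0,"y": 0,"z": 0.014,"roll": 0}
    - {"hand": 0,"x": 0,"y": 0,"z": 0.015,"roll": 0}
    - {"hand": 0,"x": 0,"y": 0,"z": 0.015,"roll": 0}

```text
t: 8.25
ee_pos: [490.9, -49.7, 67.7]
orientation: [-0.002, 1.0, -0.0, 0.001]
ft_force: [0.0, -1.9, 1.9]
width: -0.3
grip_force: 0.9
```

Emit:
send_rows:
  targets:
    - {"hand": 0,"x": 0,"y": 0,"z": 0.001,"roll": 0}
    - {"hand": 0,"x": 0,"y": 0,"z": 0.002,"roll": 0}
    - {"hand": 0,"x": 0,"y": 0,"z": 0.003,"roll": 0}
    - {"hand": 0,"x": 0,"y": 0,"z": 0.004,"roll": 0}
    - {"hand": 0,"x": 0,"y": 0,"z": 0.004,"roll": 0}

```text
t: 8.67
ee_pos: [491.0, -49.7, 64.9]
orientation: [-0.002, 1.0, -0.0, -0.0]
ft_force: [-3.5, -0.3, 11.9]
width: 0.4
grip_force: 5.7
```

It stopped hard at 64.9, so the key is fully in. Lifting straight up and away.

Emit:
send_rows:
  targets:
    - {"hand": 0,"x": 0,"y": 0,"z": -0.02,"roll": 0}
    - {"hand": 0,"x": 0,"y": 0,"z": -0.06,"roll": 0}
    - {"hand": 0,"x": 0,"y": 0,"z": -0.1,"roll": 0}
    - {"hand": 0,"x": 0,"y": -0.04,"z": -0.13,"roll": 0}
    - {"hand": 0,"x": 0,"y": -0.08,"z": -0.13,"roll": 0}
    - {"hand": 0,"x": 0,"y": -0.12,"z": -0.13,"roll": 0}
    - {"hand": 0,"x": 0,"y": -0.12,"z": -0.13,"roll": 0}
    - {"hand": 0,"x": 0,"y": -0.12,"z": -0.13,"roll": 0}

```text
t: 9.33
ee_pos: [490.4, -170.9, 192.8]
orientation: [0.0, 1.0, 0.001, -0.0]
ft_force: [0.3, 0.7, -0.2]
width: -0.2
grip_force: 0.0
```

```bash
python3 - <<'E'
from h import *
c=cap('side')
v,u=np.mgrid[:384,:512]; z=c['range_z']
P=(np.stack([(u-c['cx'])/c['fx']*z,(v-c['cy'])/c['fy']*z,z,np.ones_like(z)],-1)@np.array(c['cam_to_world']).T)[...,:3]
P0=np.load('pics/Pside.npy')
def st(n,b,p):
    x0,x1,y0,y1,h0,h1=b; m=(p[...,0]>x0)&(p[...,0]<x1)&(p[...,1]>y0)&(p[...,1]<y1)&(p[...,2]>h0)&(p[...,2]<h1); q=p[m]
    print(n,m.sum(),q.mean(0).round(1))
for n,b in dict(kR=(482,495,-53,-40,45,70),kL=(478,491,34,47,45,70),bat=(530,640,-90,10,85,110),rock=(484,496,270,288,40,70)).items(): st(n,b,P0);st(n,b,P)
go(0,0,0)
cv2.imwrite('pics/s5.png',cv2.resize(c['frame'][:,:,::-1],(800,600)))
E
```

```text
kR 17 [488.7 -47.1  59.1]
kR 18 [488.6 -46.6  53. ]
kL 18 [484.5  40.6  59.6]
kL 20 [484.6  40.6  58.5]
bat 326 [582.5 -37.6  95.1]
bat 328 [581.5 -37.2  95.1]
rock 42 [490.  278.6  55. ]
rock 40 [490.1 279.1  49.2]
t 9.3833 pos [ 490.2 -169.4  192.3] toolx deg -179.9 tilt [-0.002  0.002 -1.   ] F [-0.7 -0.  -0.7] w -0.0 -> d [0.4898 0.1695 0.1934]
```

View pics/s5.png

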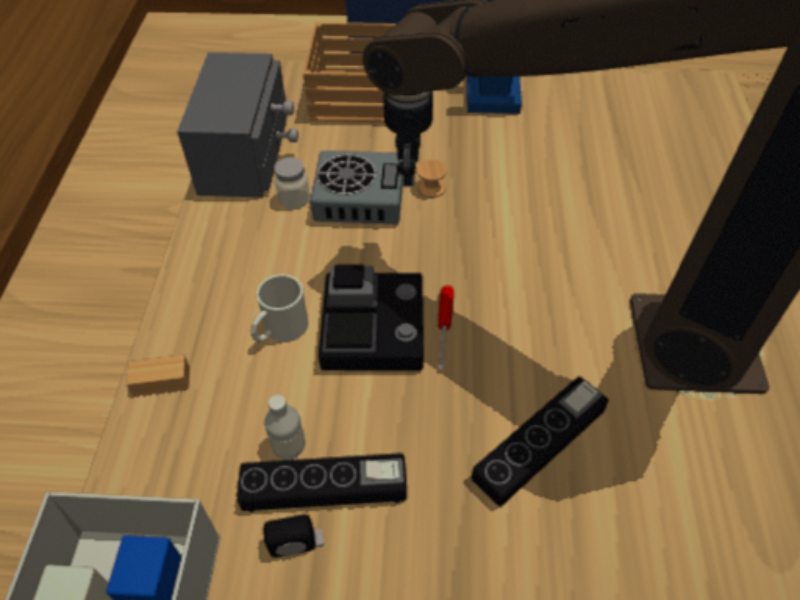

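The right key at (405,292) is down, from 59.1 to 53.0 mm. The left key at (405,331) is still up, everything stands where it did, and the arm is clear. Handing in.

```bash
python3 -c "
from bench import manip
print(manip.hand_in())"
```

```text
the job is handed in; nothing more can be done
None
```

I pressed the rocker, the blower bar and the right-hand charger key (the battery's bay) fully in, in that order. The last picture showed the left key still up and nothing visibly moved. I handed the job in at about 9.4 s; the hand-in returned no verdict.

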